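Fill the collet cassette, unclip it and hold it ready to carry to the machine

ROBOT

A 6-joint arm with a two-finger parallel gripper is mounted at the origin on the work surface. World frame = base frame: x ahead of the robot, y to its left, z up, the work surface at z = 0. Lengths are in m, angles in rad, forces in N, time in s.
With the tool pointing down it reaches from about 0.25 to 0.775 m from the base axis. Payload 4 kg.
Tool frame: the origin (TCP) lies on the mounting face of the last link; the fingertips stand 173 mm ahead of it and the grasp point (between the pads) lies 155 mm ahead of it; z points along the fingers, y is the direction in which the jaws open and shut (so a half turn about z gives the same grasp; the last joint's range is limited). The gripper opens to 85 mm and grips with 20 to 120 N. Pads are 22 mm wide; open, the fingers measure 114 mm over their backs; the gripper's body (76 mm by 85 mm) begins 54 mm behind the grasp point. The pads swing forward as they close: fully open they stand 13 mm farther back than shut.
Start: joints at [-1.311, 0.087, 1.371, -0, 1.684, -0.103], TCP at [0.195, -0.514, 0.405] pointing down, gripper open.
Joint ranges: [-3.1, 3.1], [-0.76, 2.03], [0.27, 2.55], [-1.08, 4.22], [0.17, 2.65], [-2.57, 2.57]. Speed limits (rad/s): [2.79, 2.79, 3.14, 3.14, 3.14, 3.14].

INTERFACE

Orientations are given as a 3x3 rotation matrix whose columns are the frame's x, y, z axes.
In Python, from bench import sensors, eyes, order gives the robot as it stands. The module is installed in compiled form; this text tells all that it offers.
- The arm moves only by the tool step_arm, never from a script. Its argument "steps" is a list of rows, each an object of numbers: "dx", "dy", "dz": the shift along the tool's x, y, z in m; "rx", "ry", "rz": the turn, a rotation vector about the tool's x, y, z in rad; "claw": the finger opening in m, from 0 to 0.0854. In form: [{"dx": .., "dy": .., "dz": .., "rx": .., "ry": .., "rz": .., "claw": ..}, ...]. A call has 1 to 8 rows; each row shifts and turns the commanded pose from where the row before left it, along the tool's axes as they then stand; what a row does not reach is not made up. A row lasts 1/8 s, in which the tool goes at most 62.5 mm and 10.7 degrees, less where a joint would pass 70% of its speed; a pose out of reach is approached as far as the arm can. A call is refused whole if a number of a shift passes 0.0625 or a number of a turn 0.188, either way. A call with a gripper value outside its range is refused whole. The fingers move at their own pace and stop on an object; "force" is the grip in N (left out, the last holds). Time passes only in rows, so rows that do not move let the fingers close. It gives the time, the measured TCP pose, the force and the opening at its end, in the units of the state.
- sensors.get_obs(): the state, without advancing time (a new reading comes with each control period).
- eyes.camera(name): name is "scene" or "top"; returns a dict with "color" (384x512x3 uint8, blue, green, red), "K" (3x3 intrinsics, pixels), "k1" (the pictures are not rectified: a ray, as slopes to the right and down, at radius r is drawn at 1 + k1 r^2 times it, then the intrinsics apply), "rvec" (rotation vector, rad) and "tvec" (3), from world to camera coordinates, as OpenCV has them. Camera axes: x right, y down, z forward; pixel columns grow to the right and rows downward; lengths in m; the calibration is good to about 2 mm. A picture is of the moment at which its call begins. There is no depth.
- order.hand_in(): hands the job in, once; it reports no verdict.
The state is a dict: "time": time; "q": joint angles; "joint_velocities": joint speeds; "tau": joint torques, N m; "eef_pos": TCP position; "orientation": TCP orientation; "ft_force": force on the tool from outside, world axes, zero at the start; "ft_torque": the same for the moment, N m; "finger_gap": finger opening in m.
Only numpy, scipy, OpenCV 4.12 (cv2) and the standard library are available. Lean on these libraries where they do the work, as an engineer would, in place of code of your own. Each camera call takes 0.05 s, during which the arm holds its last target.

TASK

Set the loose steel collet, small end down, into the empty pocket of the yellow collet cassette that is clipped into the blue bench rack, and let go of it. Then pinch the cassette's two red side catches together and lift the full cassette out of the rack. Finish holding it level in the air by its squeezed catches, about 10 cm above its place in the rack (do not put it down or let go), with all four collets sitting in their pockets and the other things on the bench left where they are.

Things in the scene. Friction and masses are not known exactly. Their poses are not given: they have to be found in the camera images.
- collet_mid (a point): The loose collet: slotted bright-steel spring collet standing on the bench, small end down, 85 g, 35 mm tall. It tapers from 17 mm diameter at the foot to 24 mm at 24 mm height; above that its head, 26 mm in diameter and 11 mm tall with a chamfered face. This point: on its axis half-way up (17.5 mm above the foot); z up along the axis.
- cassette_grip (a point): The collet cassette: yellow plastic carrier, 176 (y) x 56 mm (x), 0.5 kg full, four pockets in a row, a red catch mid-way on each long side. This point: its centre, between the catch pads, 18 mm above the rack's sheet on which its flange rests, 15 mm above its deck; a rib below reaches up to it. x is the pinching direction, y along the row, z up. It has 1 mm of play in the cut-out.
- catch_near (a joint): Angle (rad) of the red catch on the cassette's -x side: 0 released, its barb hooked under the sheet; 0.18 squeezed fully in; the barb is free above about 0.14. It takes 2 to 9 N at the pad and springs back; a stop bears a firmer grip (50 N is fine). Unless both are squeezed the cassette cannot be lifted; squeezed, it lifts straight up, carried by them.
- catch_far (a joint): Angle (rad) of the catch on the +x side, the same. Size of both: upright pads 24 mm wide (y), from 16 mm below to 13 mm above cassette_grip, that is from just over the sheet to 31 mm above it. Over their outer faces (x) they measure, released, 63 mm at the top and 53 mm at the foot (they lean outward), and 40 mm, upright, when fully squeezed.
- seat4 (a point): The cassette's empty pocket, 69 mm to the -y side of its centre and 18.5 mm below cassette_grip; axes as the cassette. It is where collet_mid comes to lie when the collet is fully down. A tapered cup: mouth 26 mm across, level with the deck's top 3.5 mm above this point; floor 20 mm across, 21 mm below the deck's top; 1.3 mm clearance all round. 14 mm of a seated collet stand above the deck.
- seat1 (a point): Pocket at the +y end of the cassette (69 mm from the centre), already holding a collet; same meaning as seat4.
- seat2 (a point): Pocket 35 mm to the +y side of the centre, already holding a collet; same meaning as seat4.
- seat3 (a point): Pocket 35 mm to the -y side of the centre, already holding a collet; same meaning as seat4.
- set_collet1_mid (a point): Middle of the collet (same outside as the loose one) already sitting in seat1; it must stay there.
- set_collet2_mid (a point): Middle of the collet already sitting in seat2; it must stay there.
- set_collet3_mid (a point): Middle of the collet already sitting in seat3; it must stay there.
- home (a point): Fixed point where cassette_grip lies while clipped in, 80 mm above the bench; axes as the rack: fixed blue steel frame, 84 mm deep (x), from 105 mm on the -y to 258 mm on the +y side of this point; top sheet 4 mm thick, its top 62 mm above the bench, with a 44 x 170 mm cut-out. On its +y end two fixed tool holders in yellow sockets, axes 143 and 217 mm from here, up to 210 mm above the bench.
- nut: Bystander, leave it where it stands: a dark round clamping nut lying flat on the bench, 42 mm across, 20 mm tall, with a 32 mm hole. Origin at the centre of its underside.
- oil_bottle: Bystander, leave it where it stands: a white oil bottle with a yellow band, red cap and spout, 64 mm in diameter, 195 mm tall. Origin at the centre of its underside.
- insert_box: Bystander, leave it where it stands: a flat blue box of cutting inserts with a clear lid, 70 x 55 x 20 mm. Origin at the centre of its underside.
- wrench: Bystander, leave it where it stands: a steel spanner, 180 mm long along its x, 8 mm thick. Origin at its middle, underside.
- caliper: Bystander, leave it where it stands: a sliding caliper lying flat, 236 mm long along its x, 14 mm thick. Origin at its middle, on the bench.

How it is judged:
By the outcome, as a careful person would: the job done as asked, in the order asked, and still so for the second after the job is handed in, while the arm keeps its last pose, push and grip.
It also fails if it takes over 43 s, if anything falls off the work surface, if the arm or the gripper's body presses on something with over 40 N, if the wrist force passes 120 N, or if a joint passes its speed limit or range.

## Working session

There is one attempt and no reset: what is moved stays moved. The work goes in short steps, Python scripts to look and compute and a tool call to move; the robot and the scene stay as the last step left them, time stands still between calls to the robot, and variables do not carry over. Pictures are saved under pics/ and viewed, and the job is handed in when it is done.

Besides the shell and the picture viewer there is one more tool, called after "Call:" as name(argument=value, ...), one argument or row to a line, values as JSON. step_arm: Moves the arm, as the interface text tells. Its arguments: {"type":"object","properties":{"steps":{"type":"array"},"force":{"type":"number"}},"required":["steps"]}

```bash
mkdir -p pics
cat > h.py <<'E'
import numpy as np, cv2
from bench import sensors, eyes, order
def grab(n,f):
    c=eyes.camera(n); cv2.imwrite('pics/'+f,c['color']); np.savez('pics/'+f+'.npz',**{k:np.asarray(v) for k,v in c.items()}); return c
def load(f): return dict(np.load('pics/'+f+'.npz'))
def ray(c,u,v):
    K=c['K'];k1=float(c['k1'])
    d=np.array([[0 if 0 else k1,0,0,0]],float)
    p=cv2.undistortPoints(np.array([[[u,v]]],float),K,np.array([k1,0,0,0,0],float))[0,0]
    R=cv2.Rodrigues(c['rvec'])[0]; o=-R.T@np.ravel(c['tvec'])
    return o,R.T@np.array([p[0],p[1],1])
def onz(c,u,v,z):
    o,d=ray(c,u,v); return o+d*(z-o[2])/d[2]
def proj(c,P):
    return cv2.projectPoints(np.atleast_2d(np.array(P,float)),c['rvec'],c['tvec'],c['K'],np.array([float(c['k1']),0,0,0,0]))[0][:,0]
E
python3 - <<'E'
from h import *
for n in('scene','top'):
    c=grab(n,n+'0.png'); R=cv2.Rodrigues(c['rvec'])[0]; print(n,-R.T@np.ravel(c['tvec']),c['k1'],c['K'][0])
o=sensors.get_obs();print({k:np.round(v,3).tolist() for k,v in o.items()})
E
```

```text
scene [ 1.04342137 -0.6687426   0.95908714] 0.03991672985678113 [430.63827685   0.         253.66939759]
top [ 0.3806776  -0.01421621  1.10717783] -0.029709173326303268 [359.107512    0.        250.4500208]
{'time': 0.1, 'q': [-1.311, 0.088, 1.372, 0.0, 1.684, -0.103], 'joint_velocities': [-0.0, -0.002, -0.004, 0.0, 0.0, -0.0], 'tau': [0.002, -35.302, -31.422, -0.0, 0.008, 0.0], 'eef_pos': [0.195, -0.514, 0.404], 'orientation': [[0.935, 0.355, -0.001], [0.355, -0.935, 0.002], [0.0, -0.002, -1.0]], 'ft_force': [-0.846, 0.421, -0.007], 'ft_torque': [-0.018, 0.007, -0.076], 'finger_gap': 0.085}
```

View pics/scene0.png

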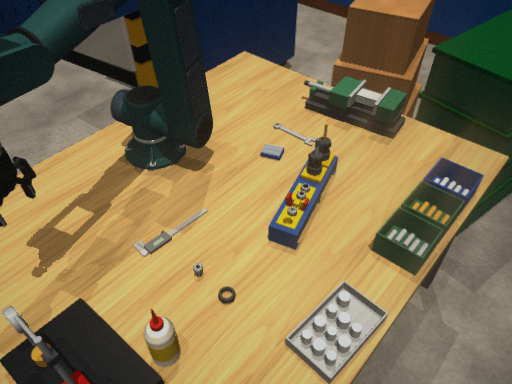

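View pics/top0.png

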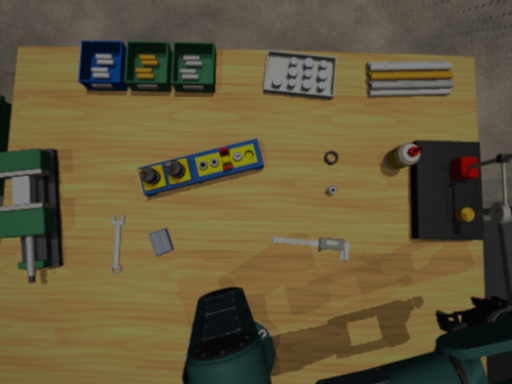

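Run:
```python
from h import *
a=cv2.imread('pics/top0.png'); cv2.imwrite('pics/t1.png',cv2.resize(a[130:210,130:350],None,fx=3.6,fy=3.6,interpolation=cv2.INTER_CUBIC))
a=cv2.imread('pics/scene0.png'); cv2.imwrite('pics/s1.png',cv2.resize(a[145:310,180:345],None,fx=3.6,fy=3.6,interpolation=cv2.INTER_CUBIC))
```

```text
(no output)
```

View pics/t1.png

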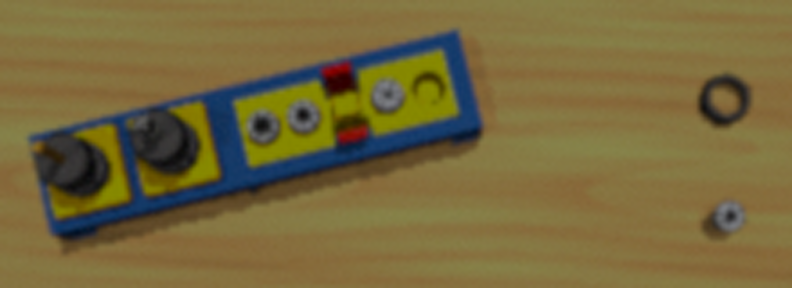

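View pics/s1.png

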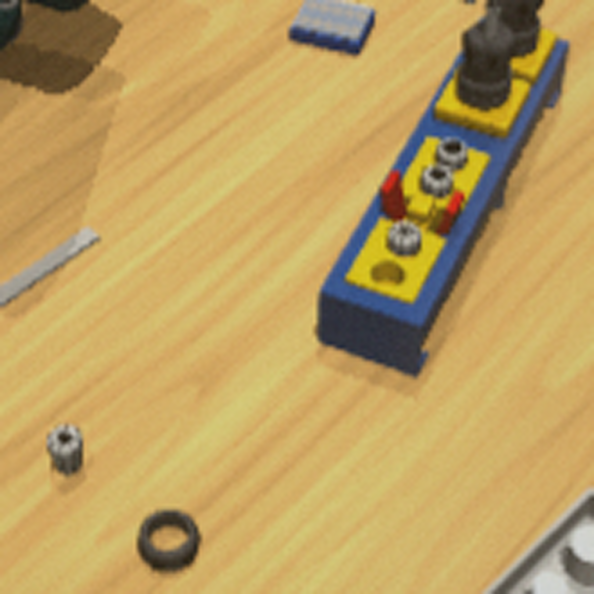

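```bash
cat > m.py <<'E'
from h import *
import sys
def comps(m,amin=4):
    n,l,s,ce=cv2.connectedComponentsWithStats(m.astype(np.uint8),connectivity=8)
    return [(ce[i],s[i],l==i) for i in range(1,n) if s[i][4]>=amin]
for n in('scene','top'):
    c=load(n+'0.png'); im=c['color']; hsv=cv2.cvtColor(im,cv2.COLOR_BGR2HSV); H,S,V=[hsv[...,i].astype(int) for i in range(3)]
    box=(255,360,130,250) if n=='scene' else (130,275,130,205)
    x0,x1,y0,y1=box
    roi=np.zeros(H.shape,bool); roi[y0:y1,x0:x1]=1
    for name,m,z in (('yellow',(H>22)&(H<36)&(S>180)&(V>90)&roi,.065),('blue',(H>100)&(H<130)&(S>100)&roi,.062),('red',((H<8)|(H>172))&(S>150)&roi,.09)):
        print(n,name)
        for ce,s,mm in comps(m,6):
            cnt=cv2.findContours(mm.astype(np.uint8),cv2.RETR_EXTERNAL,cv2.CHAIN_APPROX_NONE)[0][0]
            P=np.array([onz(c,*p[0],z)[:2] for p in cnt]).astype(np.float32)
            r=cv2.minAreaRect(P*1000)
            print(np.round(ce,1),s.tolist(),'rect c',np.round(r[0],1),'size',np.round(r[1],1),'ang',round(r[2],1))
E
python3 m.py
python3 - <<'E'
from h import *
# grey masks
c=load('top0.png');hsv=cv2.cvtColor(c['color'],cv2.COLOR_BGR2HSV)
np.set_printoptions(linewidth=250)
print('loose top S');print(hsv[183:199,324:344,1]);print(hsv[183:199,324:344,2])
c=load('scene0.png');hsv=cv2.cvtColor(c['color'],cv2.COLOR_BGR2HSV)
print('scene');print(hsv[260:280,190:208,1]);print(hsv[260:280,190:208,2])
E
```

```text
scene yellow
[328.2 160. ] [322, 153, 12, 14, 72] rect c [528.4 279.1] size [23.4 68.2] ang 14.7
[314.1 174.3] [301, 167, 27, 15, 161] rect c [529.9 199.7] size [68.1 69.6] ang 19.3
[291.8 211.1] [276, 184, 30, 45, 426] rect c [572.5  52.3] size [ 54.2 173.2] ang 15.5
[310.2 192.7] [306, 187, 10, 14, 67] rect c [574.1 115.1] size [18.8 53.1] ang 13.2
scene blue
[263.2 153.7] [262, 153, 4, 2, 6] rect c [351.4 171.4] size [9.8 5.1] ang 40.0
[270.7 155.2] [267, 154, 8, 3, 12] rect c [374.6 179.5] size [23.   6.8] ang 22.6
[278.  156.6] [276, 156, 5, 2, 7] rect c [396.9 189.8] size [13.  5.] ang 40.0
[299.6 204.4] [270, 157, 67, 79, 609] rect c [552.4 124.2] size [ 82.1 358.7] ang 15.8
scene red
[288.8 199.1] [286, 193, 6, 13, 59] rect c [555.4  36.5] size [14.1 47.7] ang 37.7
[305.2 203.3] [302, 199, 7, 11, 26] rect c [602.   50.3] size [ 6.4 43.3] ang 16.8
top yellow
[227.5 159.5] [196, 145, 61, 31, 664] rect c [569.8  52.9] size [ 52.7 172.1] ang 15.5
[181.6 173.4] [169, 159, 22, 25, 185] rect c [533.3 191.8] size [63.4 61.6] ang 15.4
[157.  178.8] [144, 165, 22, 25, 190] rect c [513.
[... 5363 characters left out ...]
 85 203 211 211 213 213]
 [201 208 211 192 112 104 100 120 120 102  74  81  76 206 213 206 209 210]
 [210 212 213 210 143  91  80  83  94  85  71  73  86 203 204 197 210 209]
 [211 211 210 212 143  97  87  73  86  89  73  73  84 196 197 196 209 212]
 [213 211 210 211 140 107  78  63  84  81  63  75 116 191 193 202 210 211]
 [214 210 213 210 165 156  88  71  78  87  58  94 152 193 205 211 212 210]
 [211 211 211 211 194 201 162 137  92 112 120 145 173 189 212 211 212 211]
 [210 211 210 211 202 210 211 193 153 159 175 173 185 186 211 211 211 210]
 [212 211 209 211 208 209 204 199 187 184 183 185 186 197 213 215 214 211]
 [211 211 211 207 212 204 198 186 184 181 186 185 199 211 210 210 212 211]]
```

```bash
cat > m2.py <<'E'
from h import *
def tri(a,b):
    (o1,d1),(o2,d2)=a,b
    A=np.stack([d1,-d2],1); t=np.linalg.lstsq(A,o2-o1,rcond=None)[0]
    p,q=o1+d1*t[0],o2+d2*t[1]; return (p+q)/2,np.linalg.norm(p-q)
def hole(c,u,v,r,thr):
    g=cv2.cvtColor(c['color'],cv2.COLOR_BGR2GRAY).astype(float)
    y,x=np.mgrid[0:g.shape[0],0:g.shape[1]]
    w=np.where((x-u)**2+(y-v)**2<=r*r,np.clip(thr-g,0,None),0)
    return (w*x).sum()/w.sum(),(w*y).sum()/w.sum()
t=load('top0.png');s=load('scene0.png')
a=hole(t,332.5,189.7,2.6,95);b=hole(s,197.6,266.3,2.6,130)
print('loose hole',a,b,onz(t,*a,.034),onz(s,*b,.034),tri(ray(t,*a),ray(s,*b)))
yaw=np.radians(15.5);R=np.array([[np.cos(yaw),-np.sin(yaw)],[np.sin(yaw),np.cos(yaw)]])
for C in ([.5711,.0526],):
    for d in (.069,.035,-.035,-.069):
        p=np.array(C)+R@[0,d]; z=.078 if d>-.05 else .065
        P=[*p,z]; print(d,np.round(P,4),proj(t,P),proj(s,P))
        for c,r,th in((t,3,110),(s,3,130)):
            if d>-.05:
                h=hole(c,*proj(c,P)[0],r,th); print('   hole',np.round(h,1),np.round(onz(c,*h,.077),4))
E
python3 m2.py
```

```text
loose hole (np.float64(332.4367816091954), np.float64(189.66283524904213)) (np.float64(197.41680672268907), np.float64(266.23025210084035)) [ 0.49123202 -0.26891339  0.034     ] [ 0.49222567 -0.26716212  0.034     ] (array([ 0.49183352, -0.26806064,  0.03456151]), np.float64(0.0019416355698235784))
0.069 [0.5527 0.1191 0.078 ] [[202.43894111 164.21016677]] [[304.6657692  186.04088849]]
   hole [202.4 164.3] [0.5527 0.1193 0.077 ]
   hole [305.2 185.5] [0.5519 0.1229 0.077 ]
0.035 [0.5617 0.0863 0.078 ] [[213.83898155 161.35830313]] [[300.54315943 193.42729904]]
   hole [213.8 161.5] [0.5615 0.0866 0.077 ]
   hole [301.2 192.9] [0.5613 0.0902 0.077 ]
-0.035 [0.5805 0.0189 0.078 ] [[237.24969393 155.50944248]] [[291.60024705 209.45846736]]
   hole [237.4 155.6] [0.5804 0.0186 0.077 ]
   hole [292.  208.7] [0.5791 0.0225 0.077 ]
-0.069 [ 0.5895 -0.0139  0.065 ] [[248.56948258 153.56251059]] [[286.80663067 220.82160932]]
```

Call:
step_arm(
  steps=[
    {"dx": 0.0456, "dy": -0.0156, "claw": 0.05},
    {"dx": 0.0456, "dy": -0.0156, "claw": 0.05},
    {"dx": 0.0456, "dy": -0.0156, "claw": 0.05},
    {"dx": 0.0456, "dy": -0.0156, "claw": 0.05},
    {"dx": 0.0456, "dy": -0.0156, "claw": 0.05},
    {"dx": 0.0456, "dy": -0.0156, "claw": 0.05},
    {"dx": 0.0456, "dy": -0.0156, "claw": 0.05},
    {"dx": 0.0456, "dy": -0.0156, "claw": 0.05},
  ],
  force=40,
)

```text
invalid input at $.steps[0]: expected keys dx, dy, dz, rx, ry, rz, claw
```

Call:
step_arm(
  steps=[
    {"dz": 0.018, "rz": -0.185},
    {"dz": 0.018, "rz": -0.185},
    {"dz": 0.018, "rz": -0.185},
    {"dz": 0.018, "rz": -0.185},
    {"dz": 0.018, "rz": -0.185},
    {"dz": 0.018, "rz": -0.185},
    {"dz": 0.018, "rz": -0.185},
    {"dz": 0.018, "rz": -0.185},
  ],
)

```text
invalid input at $.steps[0]: expected keys dx, dy, dz, rx, ry, rz, claw
```

```bash
cat > st.py <<'E'
from h import *
def st():
    o=sensors.get_obs();R=np.array(o['orientation'])
    print('t',o['time'],'p',np.round(o['eef_pos'],4),'jaw',round(np.degrees(np.arctan2(R[1,1],R[0,1])),2),'tilt',np.round(R[:2,2],4),'F',np.round(o['ft_force'],1),'gap',round(o['finger_gap'],4),'q6',round(o['q'][5],2))
    return np.array(o['eef_pos']),R
def go(x,y,z):
    p,R=st(); print('tool shift',np.round(R.T@(np.array([x,y,z])-p),4))
E
python3 -c "
from st import *
go(.4918,-.2681,.196)
c=grab('top','t2.png');a=grab('scene','s2.png')
cv2.imwrite('pics/s2c.png',cv2.resize(a['color'][180:330,120:290],None,fx=3.5,fy=3.5,interpolation=cv2.INTER_CUBIC))"
```

```text
t 0.1 p [ 0.1951 -0.5141  0.4036] jaw -69.21 tilt [-0.0005  0.002 ] F [-0.8  0.4 -0. ] gap 0.0852 q6 -0.1
tool shift [ 0.3646 -0.1243  0.208 ]
```

View pics/s2c.png

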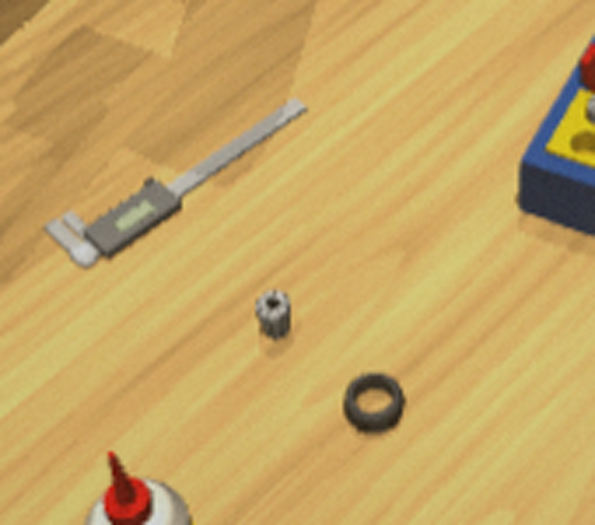

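The move was refused because every key is needed, so the arm hasn't moved. I'll resend with full rows.

Call:
step_arm(
  steps=[
    {"dx": 0.0456, "dy": -0.0156, "dz": 0, "rx": 0, "ry": 0, "rz": 0, "claw": 0.05},
    {"dx": 0.0456, "dy": -0.0156, "dz": 0, "rx": 0, "ry": 0, "rz": 0, "claw": 0.05},
    {"dx": 0.0456, "dy": -0.0156, "dz": 0, "rx": 0, "ry": 0, "rz": 0, "claw": 0.05},
    {"dx": 0.0456, "dy": -0.0156, "dz": 0, "rx": 0, "ry": 0, "rz": 0, "claw": 0.05},
    {"dx": 0.0456, "dy": -0.0156, "dz": 0, "rx": 0, "ry": 0, "rz": 0, "claw": 0.05},
    {"dx": 0.0456, "dy": -0.0156, "dz": 0, "rx": 0, "ry": 0, "rz": 0, "claw": 0.05},
    {"dx": 0.0456, "dy": -0.0156, "dz": 0, "rx": 0, "ry": 0, "rz": 0, "claw": 0.05},
    {"dx": 0.0456, "dy": -0.0156, "dz": 0, "rx": 0, "ry": 0, "rz": 0, "claw": 0.05},
  ],
  force=40,
)

```text
time: 1.2
eef_pos: [0.493, -0.2669, 0.4045]
orientation: [[0.935, 0.355, -0.0], [0.355, -0.935, -0.0], [-0.0, -0.0, -1.0]]
ft_force: [-0.2, -0.5, 1.5]
finger_gap: 0.05
```

Call:
step_arm(
  steps=[
    {"dx": 0, "dy": 0, "dz": 0.017, "rx": 0, "ry": 0, "rz": -0.185, "claw": 0.05},
    {"dx": 0, "dy": 0, "dz": 0.017, "rx": 0, "ry": 0, "rz": -0.185, "claw": 0.05},
    {"dx": 0, "dy": 0, "dz": 0.017, "rx": 0, "ry": 0, "rz": -0.185, "claw": 0.05},
    {"dx": 0, "dy": 0, "dz": 0.017, "rx": 0, "ry": 0, "rz": -0.185, "claw": 0.05},
    {"dx": 0, "dy": 0, "dz": 0.017, "rx": 0, "ry": 0, "rz": -0.185, "claw": 0.05},
    {"dx": 0, "dy": 0, "dz": 0.017, "rx": 0, "ry": 0, "rz": -0.185, "claw": 0.05},
    {"dx": 0, "dy": 0, "dz": 0.017, "rx": 0, "ry": 0, "rz": -0.185, "claw": 0.05},
    {"dx": 0, "dy": 0, "dz": 0.017, "rx": 0, "ry": 0, "rz": -0.185, "claw": 0.05},
  ],
)

```text
time: 2.2
eef_pos: [0.4918, -0.268, 0.2679]
orientation: [[-0.274, 0.962, -0.0], [0.962, 0.274, 0.0], [0.0, -0.0, -1.0]]
ft_force: [-0.4, -0.3, -0.3]
finger_gap: 0.0501
```

```bash
python3 -c "
from st import *
go(.4918,-.2681,.196)
c=grab('top','t3.png');a=grab('scene','s3.png')
A=cv2.resize(a['color'][130:330,100:290],None,fx=3,fy=3,interpolation=cv2.INTER_CUBIC)
cv2.imwrite('pics/s3c.png',A)"
```

```text
t 2.2 p [ 0.4918 -0.268   0.2679] jaw 15.93 tilt [-0.0004  0.0002] F [-0.4 -0.3 -0.3] gap 0.0501 q6 -0.88
tool shift [-0.0001 -0.      0.0719]
```

View pics/s3c.png

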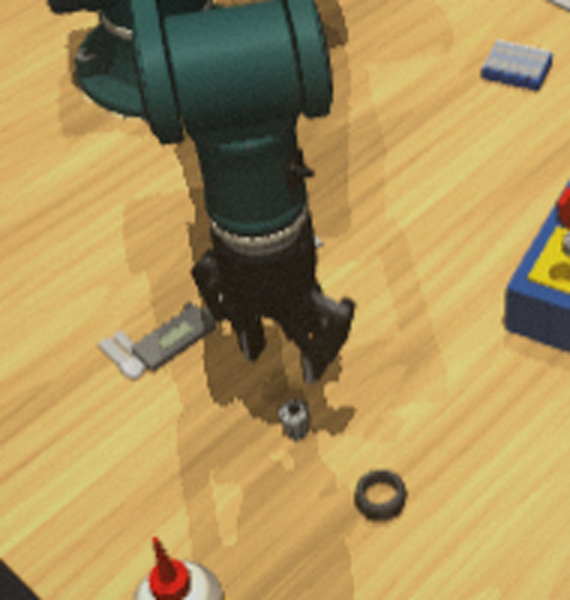

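Call:
step_arm(
  steps=[
    {"dx": 0, "dy": 0, "dz": 0.02, "rx": 0, "ry": 0, "rz": 0.0075, "claw": 0.05},
    {"dx": 0, "dy": 0, "dz": 0.02, "rx": 0, "ry": 0, "rz": 0, "claw": 0.05},
    {"dx": 0, "dy": 0, "dz": 0.02, "rx": 0, "ry": 0, "rz": 0, "claw": 0.05},
    {"dx": 0, "dy": 0, "dz": 0.012, "rx": 0, "ry": 0, "rz": 0, "claw": 0.05},
    {"dx": 0, "dy": 0, "dz": 0, "rx": 0, "ry": 0, "rz": 0, "claw": 0.05},
    {"dx": 0, "dy": 0, "dz": 0, "rx": 0, "ry": 0, "rz": 0, "claw": 0.015},
    {"dx": 0, "dy": 0, "dz": 0, "rx": 0, "ry": 0, "rz": 0, "claw": 0.015},
    {"dx": 0, "dy": 0, "dz": 0, "rx": 0, "ry": 0, "rz": 0, "claw": 0.015},
  ],
  force=40,
)

```text
time: 3.3
eef_pos: [0.4924, -0.2684, 0.1981]
orientation: [[-0.261, 0.965, 0.002], [0.965, 0.261, -0.002], [-0.002, 0.002, -1.0]]
ft_force: [-0.3, -0.3, 3.1]
finger_gap: 0.0237
```

```bash
python3 -c "
from st import *
st()
a=grab('scene','s4.png')
A=cv2.resize(a['color'][200:300,150:250],None,fx=6,fy=6,interpolation=cv2.INTER_CUBIC)
cv2.imwrite('pics/s4c.png',A)"
```

```text
t 3.3 p [ 0.4924 -0.2684  0.1981] jaw 15.15 tilt [ 0.0022 -0.0016] F [-0.3 -0.3  3.1] gap 0.0237 q6 -0.86
```

View pics/s4c.png

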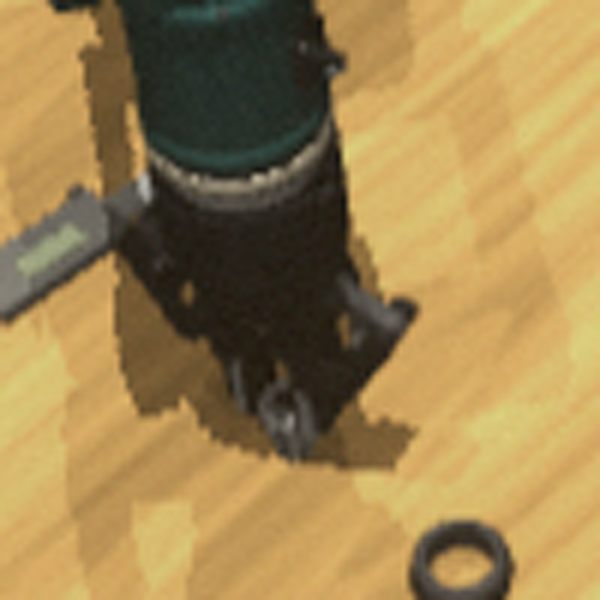

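Call:
step_arm(
  steps=[
    {"dx": 0, "dy": 0, "dz": -0.005, "rx": 0, "ry": 0, "rz": 0, "claw": 0.015},
    {"dx": 0, "dy": 0, "dz": -0.01, "rx": 0, "ry": 0, "rz": 0, "claw": 0.015},
    {"dx": 0, "dy": 0, "dz": -0.025, "rx": 0, "ry": 0, "rz": 0, "claw": 0.015},
    {"dx": 0, "dy": 0, "dz": -0.04, "rx": 0, "ry": 0, "rz": 0, "claw": 0.015},
    {"dx": 0, "dy": 0, "dz": -0.04, "rx": 0, "ry": 0, "rz": 0, "claw": 0.015},
    {"dx": 0, "dy": 0, "dz": 0, "rx": 0, "ry": 0, "rz": 0, "claw": 0.015},
  ],
)

```text
time: 4.1
eef_pos: [0.4927, -0.2686, 0.3218]
orientation: [[-0.261, 0.965, 0.008], [0.965, 0.261, -0.005], [-0.007, 0.006, -1.0]]
ft_force: [0.4, -0.4, -1.2]
finger_gap: 0.0236
```

```bash
python3 -c "
from st import *
st()
a=grab('scene','s5.png')
A=cv2.resize(a['color'][150:290,150:270],None,fx=4.2,fy=4.2,interpolation=cv2.INTER_CUBIC)
cv2.imwrite('pics/s5c.png',A)"
```

```text
t 4.1 p [ 0.4927 -0.2686  0.3218] jaw 15.16 tilt [ 0.0079 -0.0055] F [ 0.4 -0.4 -1.2] gap 0.0236 q6 -0.86
```

View pics/s5c.png

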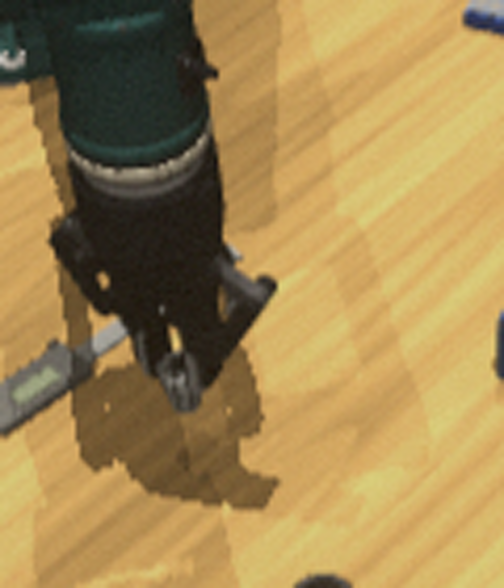

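```bash
python3 -c "
from st import *
go(.5895,-.0139,.29)"
```

```text
t 4.15 p [ 0.4922 -0.2682  0.3189] jaw 15.15 tilt [ 0.0036 -0.0025] F [-0.2  0.2 -1.4] gap 0.0233 q6 -0.86
tool shift [0.2202 0.1603 0.0286]
```

Call:
step_arm(
  steps=[
    {"dx": 0.02, "dy": 0.0146, "dz": 0, "rx": 0, "ry": 0, "rz": -0.005, "claw": 0.015},
    {"dx": 0.045, "dy": 0.0327, "dz": 0, "rx": 0, "ry": 0, "rz": 0, "claw": 0.015},
    {"dx": 0.045, "dy": 0.0327, "dz": 0, "rx": 0, "ry": 0, "rz": 0, "claw": 0.015},
    {"dx": 0.045, "dy": 0.0327, "dz": 0, "rx": 0, "ry": 0, "rz": 0, "claw": 0.015},
    {"dx": 0.045, "dy": 0.0327, "dz": 0, "rx": 0, "ry": 0, "rz": 0, "claw": 0.015},
    {"dx": 0.02, "dy": 0.0146, "dz": 0.02, "rx": 0, "ry": 0, "rz": 0, "claw": 0.015},
    {"dx": 0, "dy": 0, "dz": 0, "rx": 0, "ry": 0, "rz": 0, "claw": 0.015},
    {"dx": 0, "dy": 0, "dz": 0, "rx": 0, "ry": 0, "rz": 0, "claw": 0.015},
  ],
)

```text
time: 5.15
eef_pos: [0.5873, -0.0139, 0.2955]
orientation: [[-0.266, 0.964, -0.003], [0.964, 0.266, -0.0], [0.0, -0.003, -1.0]]
ft_force: [-0.2, 0.0, -0.2]
finger_gap: 0.0236
```

```bash
python3 -c "
from st import *
go(.5895,-.0139,.273)
a=grab('scene','s6.png')
A=cv2.resize(a['color'][150:250,240:350],None,fx=6,fy=6,interpolation=cv2.INTER_CUBIC)
cv2.imwrite('pics/s6c.png',A)
print(proj(a,[.5895,-.0139,.065]))
a=grab('top','t6.png')
A=cv2.resize(a['color'][120:220,190:290],None,fx=6,fy=6,interpolation=cv2.INTER_CUBIC)
cv2.imwrite('pics/t6c.png',A)"
```

```text
t 5.15 p [ 0.5873 -0.0139  0.2955] jaw 15.43 tilt [-0.0026 -0.0005] F [-0.2  0.  -0.2] gap 0.0236 q6 -0.39
tool shift [-0.0005  0.0022  0.0225]
[[286.79321423 220.81667948]]
```

View pics/s6c.png

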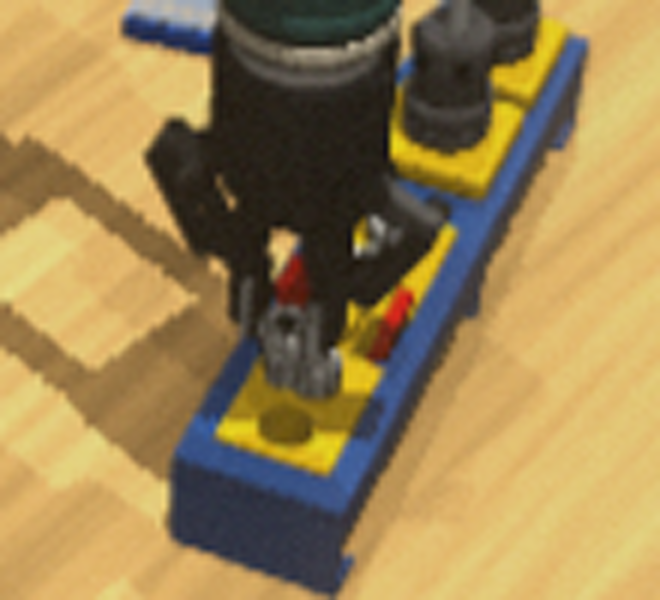

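View pics/t6c.png

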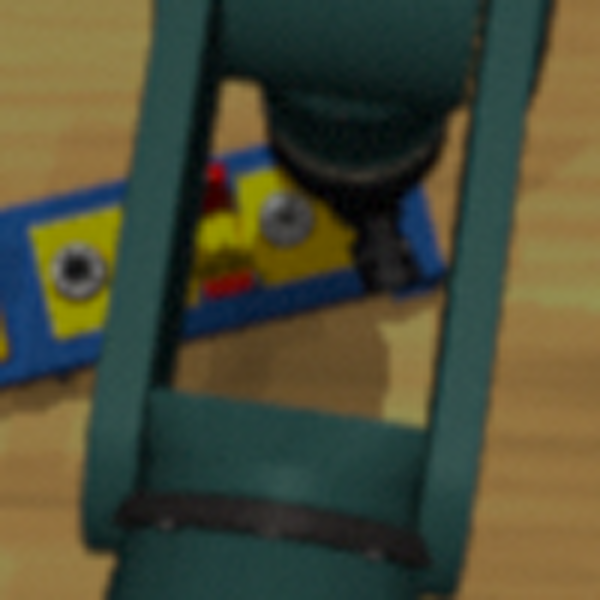

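```bash
python3 -c "
from h import *
a=load('s6.png')
for p in ([.5873,-.0139,.1325],[.5873,-.0139,.0975],[.5895,-.0139,.065],[.5895,-.0139,.079]):
  q=proj(a,p)[0];print(p,q,(q-[240,150])*6)"
```

```text
[0.5873, -0.0139, 0.1325] [287.27342683 203.54734801] [283.64056096 321.28408804]
[0.5873, -0.0139, 0.0975] [286.68553802 212.47553156] [280.11322813 374.85318933]
[0.5895, -0.0139, 0.065] [286.79321423 220.81667948] [280.75928535 424.90007687]
[0.5895, -0.0139, 0.079] [287.02136183 217.42733523] [282.128171  404.5640114]
```

Call:
step_arm(
  steps=[
    {"dx": 0, "dy": 0.002, "dz": 0.01, "rx": 0, "ry": 0, "rz": 0, "claw": 0.015},
    {"dx": 0, "dy": 0, "dz": 0.01, "rx": 0, "ry": 0, "rz": 0, "claw": 0.015},
    {"dx": 0, "dy": 0, "dz": 0.01, "rx": 0, "ry": 0, "rz": 0, "claw": 0.015},
    {"dx": 0, "dy": 0, "dz": 0.005, "rx": 0, "ry": 0, "rz": 0, "claw": 0.015},
    {"dx": 0, "dy": 0, "dz": 0, "rx": 0, "ry": 0, "rz": 0, "claw": 0.015},
  ],
)

```text
time: 5.88
eef_pos: [0.5895, -0.0129, 0.2609]
orientation: [[-0.266, 0.964, -0.001], [0.964, 0.266, 0.0], [0.0, -0.001, -1.0]]
ft_force: [0.3, 0.0, -0.6]
finger_gap: 0.0237
```

```bash
python3 -c "
from st import *
go(.5895,-.0139,.242)
a=grab('scene','s7.png')
A=cv2.resize(a['color'][180:250,250:330],None,fx=7,fy=7,interpolation=cv2.INTER_CUBIC)
cv2.imwrite('pics/s7c.png',A)"
```

```text
t 5.875 p [ 0.5895 -0.0129  0.2609] jaw 15.44 tilt [-0.0014  0.0001] F [ 0.3  0.  -0.6] gap 0.0237 q6 -0.39
tool shift [-0.001  -0.0002  0.0189]
```

View pics/s7c.png

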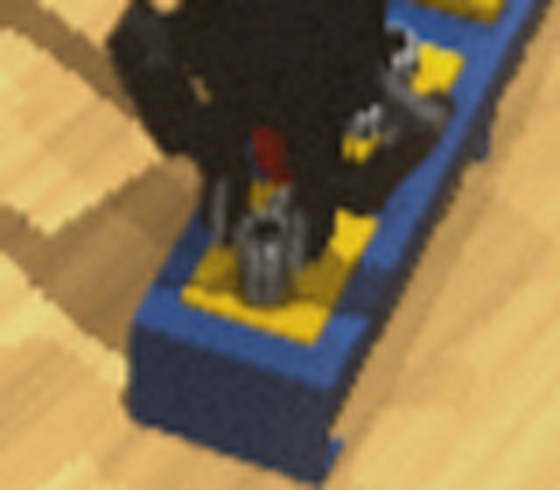

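Call:
step_arm(
  steps=[
    {"dx": -0.001, "dy": 0, "dz": 0.005, "rx": 0, "ry": 0, "rz": 0, "claw": 0.015},
    {"dx": 0, "dy": 0, "dz": 0.005, "rx": 0, "ry": 0, "rz": 0, "claw": 0.015},
    {"dx": 0, "dy": 0, "dz": 0.003, "rx": 0, "ry": 0, "rz": 0, "claw": 0.015},
    {"dx": 0, "dy": 0, "dz": 0, "rx": 0, "ry": 0, "rz": 0, "claw": 0.015},
  ],
)

```text
time: 6.42
eef_pos: [0.5898, -0.0138, 0.2482]
orientation: [[-0.266, 0.964, -0.001], [0.964, 0.266, 0.0], [0.0, -0.001, -1.0]]
ft_force: [0.4, -0.2, -1.5]
finger_gap: 0.024
```

```bash
python3 -c "
from st import *
go(.5895,-.0139,.242)"
```

```text
t 6.425 p [ 0.5898 -0.0138  0.2482] jaw 15.44 tilt [-0.0009  0.    ] F [ 0.4 -0.2 -1.5] gap 0.024 q6 -0.39
tool shift [ 0.     -0.0003  0.0062]
```

Call:
step_arm(
  steps=[
    {"dx": 0, "dy": 0, "dz": 0.002, "rx": 0, "ry": 0, "rz": 0, "claw": 0.015},
    {"dx": 0, "dy": 0, "dz": 0.002, "rx": 0, "ry": 0, "rz": 0, "claw": 0.015},
    {"dx": 0, "dy": 0, "dz": 0.001, "rx": 0, "ry": 0, "rz": 0, "claw": 0.015},
    {"dx": 0, "dy": 0, "dz": 0, "rx": 0, "ry": 0, "rz": 0, "claw": 0.015},
  ],
)

```text
time: 6.92
eef_pos: [0.5899, -0.0139, 0.2436]
orientation: [[-0.266, 0.964, -0.0], [0.964, 0.266, -0.0], [-0.0, -0.0, -1.0]]
ft_force: [-0.4, 0.2, -1.2]
finger_gap: 0.0239
```

```bash
python3 -c "
from st import *
go(.5895,-.0139,.242)"
```

```text
t 6.925 p [ 0.5899 -0.0139  0.2436] jaw 15.44 tilt [-0.0002 -0.0001] F [-0.4  0.2 -1.2] gap 0.0239 q6 -0.39
tool shift [ 0.0001 -0.0004  0.0016]
```

Still free; 1.5 mm more, then open modestly and rise.

Call:
step_arm(
  steps=[
    {"dx": 0, "dy": 0, "dz": 0.0015, "rx": 0, "ry": 0, "rz": 0, "claw": 0.015},
    {"dx": 0, "dy": 0, "dz": 0, "rx": 0, "ry": 0, "rz": 0, "claw": 0.015},
    {"dx": 0, "dy": 0, "dz": 0, "rx": 0, "ry": 0, "rz": 0, "claw": 0.035},
    {"dx": 0, "dy": 0, "dz": 0, "rx": 0, "ry": 0, "rz": 0, "claw": 0.045},
    {"dx": 0, "dy": 0, "dz": 0, "rx": 0, "ry": 0, "rz": 0, "claw": 0.045},
  ],
)

```text
time: 7.55
eef_pos: [0.5899, -0.0139, 0.2423]
orientation: [[-0.266, 0.964, 0.0], [0.964, 0.266, -0.0], [-0.0, 0.0, -1.0]]
ft_force: [-0.3, 0.8, 0.2]
finger_gap: 0.0452
```

Call:
step_arm(
  steps=[
    {"dx": 0, "dy": 0, "dz": -0.01, "rx": 0, "ry": 0, "rz": 0, "claw": 0.045},
    {"dx": 0, "dy": 0, "dz": -0.03, "rx": 0, "ry": 0, "rz": 0, "claw": 0.045},
    {"dx": 0, "dy": 0, "dz": -0.04, "rx": 0, "ry": 0, "rz": 0, "claw": 0.0854},
    {"dx": 0, "dy": 0, "dz": -0.01, "rx": 0, "ry": 0, "rz": 0, "claw": 0.0854},
    {"dx": 0, "dy": 0, "dz": 0, "rx": 0, "ry": 0, "rz": 0, "claw": 0.0854},
  ],
)

```text
time: 8.18
eef_pos: [0.59, -0.0139, 0.3333]
orientation: [[-0.266, 0.964, 0.002], [0.964, 0.266, -0.0], [-0.001, 0.002, -1.0]]
ft_force: [0.1, -0.4, -0.5]
finger_gap: 0.085
```

```bash
python3 -c "
from st import *
go(.5711,.0526,.26)
a=grab('scene','s8.png')
A=cv2.resize(a['color'][140:250,250:350],None,fx=5.4,fy=5.4,interpolation=cv2.INTER_CUBIC)
cv2.imwrite('pics/s8c.png',A)
a=grab('top','t8.png')"
```

```text
t 8.175 p [ 0.59   -0.0139  0.3333] jaw 15.44 tilt [ 0.0022 -0.0004] F [ 0.1 -0.4 -0.5] gap 0.085 q6 -0.39
tool shift [ 0.0692 -0.0007  0.0732]
```

View pics/s8c.png

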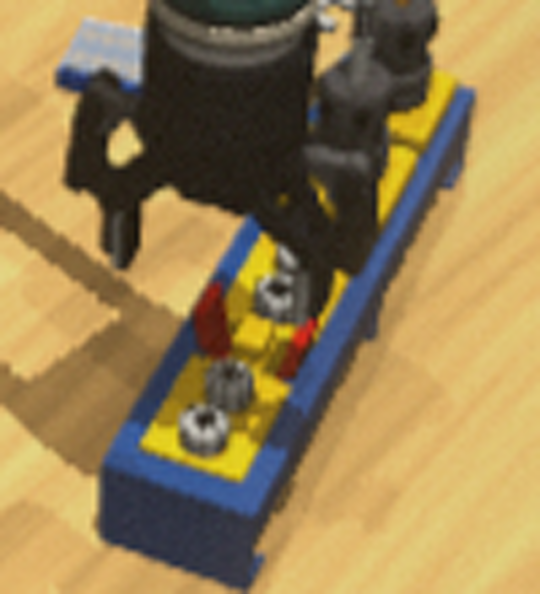

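Call:
step_arm(
  steps=[
    {"dx": 0.02, "dy": 0, "dz": 0, "rx": 0, "ry": 0, "rz": 0, "claw": 0.0854},
    {"dx": 0.03, "dy": 0, "dz": 0, "rx": 0, "ry": 0, "rz": 0, "claw": 0.0854},
    {"dx": 0.019, "dy": -0.001, "dz": 0, "rx": 0, "ry": 0, "rz": 0, "claw": 0.0854},
    {"dx": 0, "dy": 0, "dz": 0.02, "rx": 0, "ry": 0, "rz": 0, "claw": 0.0854},
    {"dx": 0, "dy": 0, "dz": 0.02, "rx": 0, "ry": 0, "rz": 0, "claw": 0.0854},
    {"dx": 0, "dy": 0, "dz": 0, "rx": 0, "ry": 0, "rz": 0, "claw": 0.0854},
  ],
)

```text
time: 9.02
eef_pos: [0.5695, 0.0531, 0.2896]
orientation: [[-0.267, 0.964, -0.006], [0.964, 0.267, -0.0], [0.001, -0.005, -1.0]]
ft_force: [-0.1, 0.2, -0.3]
finger_gap: 0.0855
```

```bash
python3 -c "
from st import *
go(.5711,.0526,.242)
a=grab('scene','s9.png')
A=cv2.resize(a['color'][140:250,250:350],None,fx=5.4,fy=5.4,interpolation=cv2.INTER_CUBIC)
cv2.imwrite('pics/s9c.png',A)
a=grab('top','t9.png')
cv2.imwrite('pics/t9c.png',cv2.resize(a['color'][110:220,150:290],None,fx=5,fy=5,interpolation=cv2.INTER_CUBIC))"
```

```text
t 9.025 p [0.5695 0.0531 0.2896] jaw 15.49 tilt [-0.0055 -0.0001] F [-0.1  0.2 -0.3] gap 0.0855 q6 -0.28
tool shift [-0.001   0.0016  0.0476]
```

View pics/s9c.png

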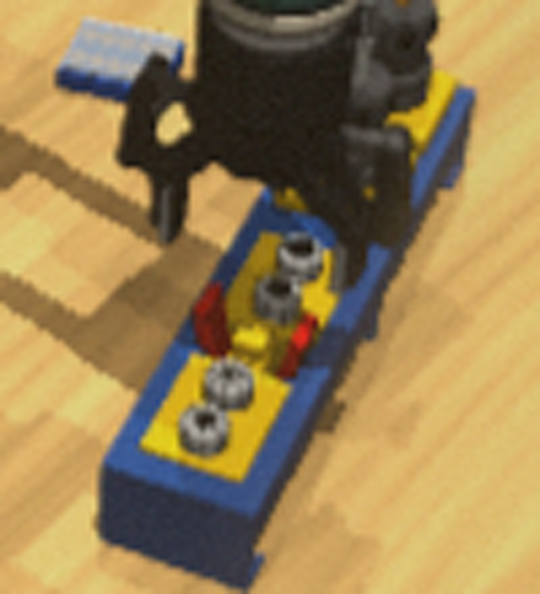

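View pics/t9c.png

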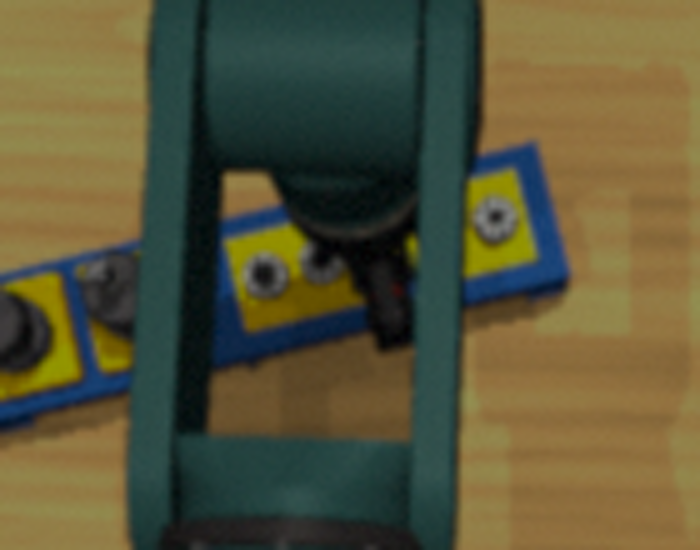

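Call:
step_arm(
  steps=[
    {"dx": -0.001, "dy": 0, "dz": 0.012, "rx": 0, "ry": 0, "rz": 0, "claw": 0.0854},
    {"dx": 0, "dy": 0, "dz": 0.012, "rx": 0, "ry": 0, "rz": 0, "claw": 0.0854},
    {"dx": 0, "dy": 0, "dz": 0.01, "rx": 0, "ry": 0, "rz": 0, "claw": 0.0854},
    {"dx": 0, "dy": 0, "dz": 0.008, "rx": 0, "ry": 0, "rz": 0, "claw": 0.0854},
    {"dx": 0, "dy": 0, "dz": 0, "rx": 0, "ry": 0, "rz": 0, "claw": 0.0854},
    {"dx": 0, "dy": 0, "dz": 0, "rx": 0, "ry": 0, "rz": 0, "claw": 0.0854},
  ],
)

```text
time: 9.88
eef_pos: [0.571, 0.0514, 0.2505]
orientation: [[-0.266, 0.964, 0.001], [0.964, 0.266, -0.0], [-0.0, 0.001, -1.0]]
ft_force: [-0.5, 0.6, 0.8]
finger_gap: 0.0852
```

```bash
python3 -c "
from st import *
go(.5711,.0526,.242)
a=grab('scene','s10.png')
A=cv2.resize(a['color'][140:250,250:350],None,fx=5.4,fy=5.4,interpolation=cv2.INTER_CUBIC)
cv2.imwrite('pics/s10c.png',A)"
```

```text
t 9.875 p [0.571  0.0514 0.2505] jaw 15.44 tilt [ 0.0006 -0.0001] F [-0.5  0.6  0.8] gap 0.0852 q6 -0.28
tool shift [0.0012 0.0004 0.0085]
```

View pics/s10c.png

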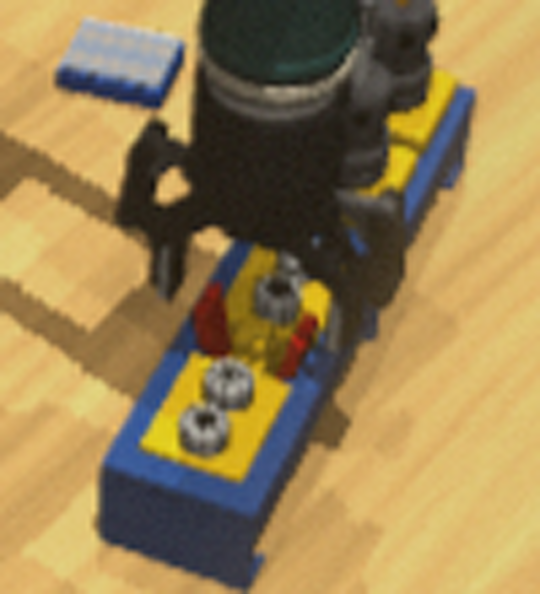

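Call:
step_arm(
  steps=[
    {"dx": 0.001, "dy": 0.0005, "dz": 0.005, "rx": 0, "ry": 0, "rz": 0, "claw": 0.0854},
    {"dx": 0, "dy": 0, "dz": 0.003, "rx": 0, "ry": 0, "rz": 0, "claw": 0.075},
    {"dx": 0, "dy": 0, "dz": 0, "rx": 0, "ry": 0, "rz": 0, "claw": 0.065},
    {"dx": 0, "dy": 0, "dz": 0, "rx": 0, "ry": 0, "rz": 0, "claw": 0.055},
    {"dx": 0, "dy": 0, "dz": 0, "rx": 0, "ry": 0, "rz": 0, "claw": 0.048},
    {"dx": 0, "dy": 0, "dz": 0, "rx": 0, "ry": 0, "rz": 0, "claw": 0.042},
    {"dx": 0, "dy": 0, "dz": 0, "rx": 0, "ry": 0, "rz": 0, "claw": 0.03},
    {"dx": 0, "dy": 0, "dz": 0, "rx": 0, "ry": 0, "rz": 0, "claw": 0.03},
  ],
  force=45,
)

```text
time: 10.92
eef_pos: [0.5716, 0.0525, 0.245]
orientation: [[-0.266, 0.964, 0.004], [0.964, 0.266, -0.0], [-0.001, 0.004, -1.0]]
ft_force: [-1.1, 0.8, 8.9]
finger_gap: 0.0364
```

```bash
python3 -c "
from st import *
go(.5711,.0526,.242)
a=grab('scene','s11.png')
A=cv2.resize(a['color'][140:250,250:350],None,fx=5.4,fy=5.4,interpolation=cv2.INTER_CUBIC)
cv2.imwrite('pics/s11c.png',A)"
```

```text
t 10.925 p [0.5716 0.0525 0.245 ] jaw 15.45 tilt [ 0.0038 -0.0001] F [-1.1  0.8  8.9] gap 0.0364 q6 -0.28
tool shift [ 0.0002 -0.0005  0.003 ]
```

View pics/s11c.png

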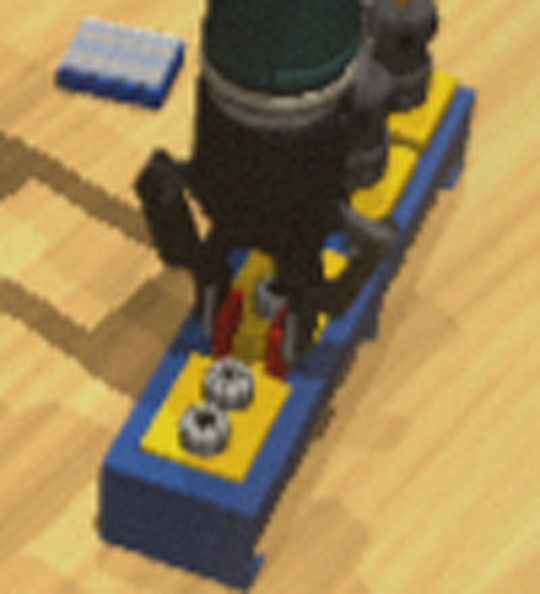

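Call:
step_arm(
  steps=[
    {"dx": 0, "dy": 0, "dz": -0.003, "rx": 0, "ry": 0, "rz": 0, "claw": 0.03},
    {"dx": 0, "dy": 0, "dz": -0.004, "rx": 0, "ry": 0, "rz": 0, "claw": 0.03},
    {"dx": 0, "dy": 0, "dz": -0.005, "rx": 0, "ry": 0, "rz": 0, "claw": 0.03},
    {"dx": 0, "dy": 0, "dz": -0.005, "rx": 0, "ry": 0, "rz": 0, "claw": 0.03},
    {"dx": 0, "dy": 0, "dz": 0, "rx": 0, "ry": 0, "rz": 0, "claw": 0.03},
  ],
)

```text
time: 11.6
eef_pos: [0.5713, 0.0527, 0.2579]
orientation: [[-0.266, 0.964, 0.0], [0.964, 0.266, 0.001], [0.001, 0.0, -1.0]]
ft_force: [5.6, 2.2, -7.1]
finger_gap: 0.0362
```

```bash
python3 -c "
from st import *
go(.5711,.0526,.345)
a=grab('scene','s12.png')
A=cv2.resize(a['color'][140:250,250:350],None,fx=5.4,fy=5.4,interpolation=cv2.INTER_CUBIC)
cv2.imwrite('pics/s12c.png',A)"
```

```text
t 11.6 p [0.5713 0.0527 0.2579] jaw 15.44 tilt [0.     0.0008] F [ 5.6  2.2 -7.1] gap 0.0362 q6 -0.28
tool shift [ 0.     -0.0002 -0.0871]
```

View pics/s12c.png

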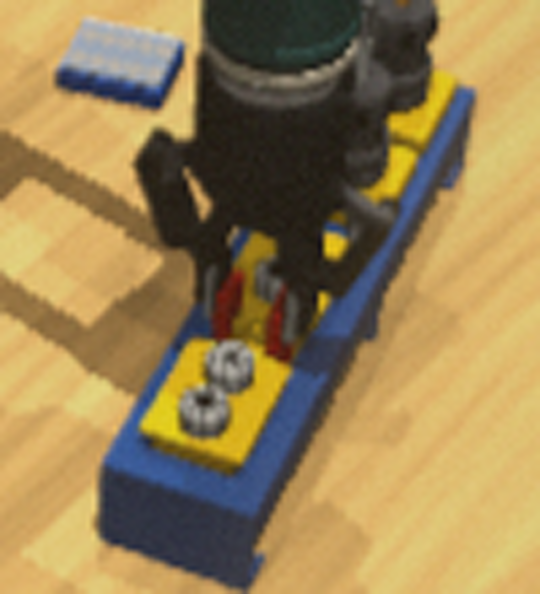

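Call:
step_arm(
  steps=[
    {"dx": 0, "dy": 0.001, "dz": -0.005, "rx": 0, "ry": 0, "rz": 0, "claw": 0.03},
    {"dx": 0, "dy": 0, "dz": -0.008, "rx": 0, "ry": 0, "rz": 0, "claw": 0.03},
    {"dx": 0, "dy": 0, "dz": -0.01, "rx": 0, "ry": 0, "rz": 0, "claw": 0.03},
    {"dx": 0, "dy": 0, "dz": -0.012, "rx": 0, "ry": 0, "rz": 0, "claw": 0.03},
    {"dx": 0, "dy": 0, "dz": -0.012, "rx": 0, "ry": 0, "rz": 0, "claw": 0.03},
    {"dx": 0, "dy": 0, "dz": 0, "rx": 0, "ry": 0, "rz": 0, "claw": 0.03},
  ],
)

```text
time: 12.4
eef_pos: [0.5723, 0.0527, 0.3084]
orientation: [[-0.266, 0.964, 0.004], [0.964, 0.266, -0.0], [-0.001, 0.003, -1.0]]
ft_force: [0.3, -0.2, -4.5]
finger_gap: 0.036
```

```bash
python3 -c "
from st import *
go(.5711,.0526,.345)
a=grab('scene','s13.png')
A=cv2.resize(a['color'][120:250,240:350],None,fx=4.6,fy=4.6,interpolation=cv2.INTER_CUBIC)
cv2.imwrite('pics/s13c.png',A)"
```

```text
t 12.4 p [0.5723 0.0527 0.3084] jaw 15.44 tilt [ 0.0036 -0.0002] F [ 0.3 -0.2 -4.5] gap 0.036 q6 -0.28
tool shift [ 0.0002 -0.0011 -0.0366]
```

View pics/s13c.png

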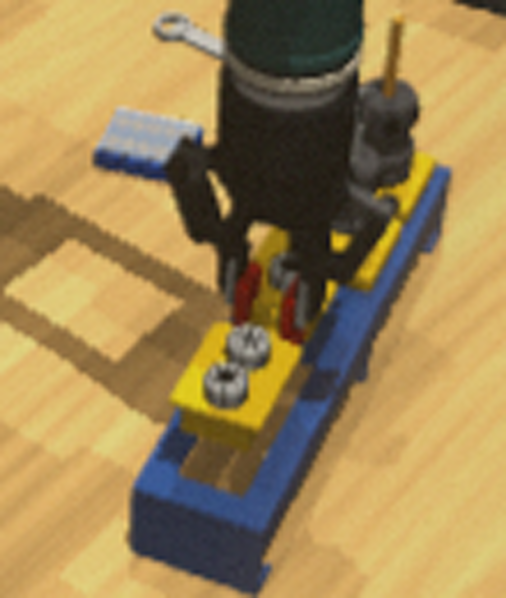

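Cassette is free and carried (4.5 N). Raise the rest.

Call:
step_arm(
  steps=[
    {"dx": 0, "dy": 0, "dz": -0.01, "rx": 0, "ry": 0, "rz": 0, "claw": 0.03},
    {"dx": 0, "dy": 0, "dz": -0.012, "rx": 0, "ry": 0, "rz": 0, "claw": 0.03},
    {"dx": 0, "dy": 0, "dz": -0.01, "rx": 0, "ry": 0, "rz": 0, "claw": 0.03},
    {"dx": 0, "dy": -0.001, "dz": -0.006, "rx": 0, "ry": 0, "rz": 0, "claw": 0.03},
    {"dx": 0, "dy": 0, "dz": 0, "rx": 0, "ry": 0, "rz": 0, "claw": 0.03},
    {"dx": 0, "dy": 0, "dz": 0, "rx": 0, "ry": 0, "rz": 0, "claw": 0.03},
    {"dx": 0, "dy": 0, "dz": 0, "rx": 0, "ry": 0, "rz": 0, "claw": 0.03},
  ],
)

```text
time: 13.32
eef_pos: [0.5709, 0.0525, 0.3435]
orientation: [[-0.266, 0.964, -0.001], [0.964, 0.266, -0.0], [0.0, -0.001, -1.0]]
ft_force: [0.4, 0.8, -4.3]
finger_gap: 0.0365
```

```bash
python3 -c "
from st import *
go(.5711,.0526,.345)
a=grab('scene','s14.png')
cv2.imwrite('pics/s14c.png',cv2.resize(a['color'][100:250,220:370],None,fx=4,fy=4,interpolation=cv2.INTER_CUBIC))
a=grab('top','t14.png')
cv2.imwrite('pics/t14c.png',cv2.resize(a['color'],(768,576),interpolation=cv2.INTER_CUBIC))
# level: expected collet tops if level, 0.1 up
yaw=np.radians(15.45);d=np.array([-np.sin(yaw),np.cos(yaw)])
for k in(.069,.035,-.035,-.069):
  P=[*(np.array([.5715,.0526])+d*k),.179]; print(k,(proj(load('s14.png'),P)[0]-[220,100])*4, proj(a,P)[0]*1.5)
"
```

```text
t 13.325 p [0.5709 0.0525 0.3435] jaw 15.44 tilt [-0.0012 -0.0001] F [ 0.4  0.8 -4.3] gap 0.0365 q6 -0.28
tool shift [ 0.0001  0.0002 -0.0015]
0.069 [350.11006219 239.47729604] [296.49709857 236.34363621]
0.035 [332.74941105 268.95078032] [315.4307679  231.63473114]
-0.035 [294.97834515 333.09807118] [354.30414484 221.98358119]
-0.069 [275.56722598 366.07646217] [373.12429871 217.31920861]
```

View pics/s14c.png

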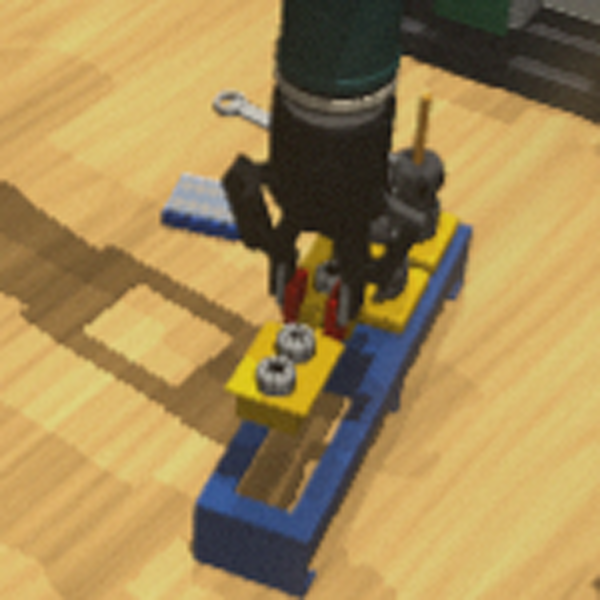

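View pics/t14c.png

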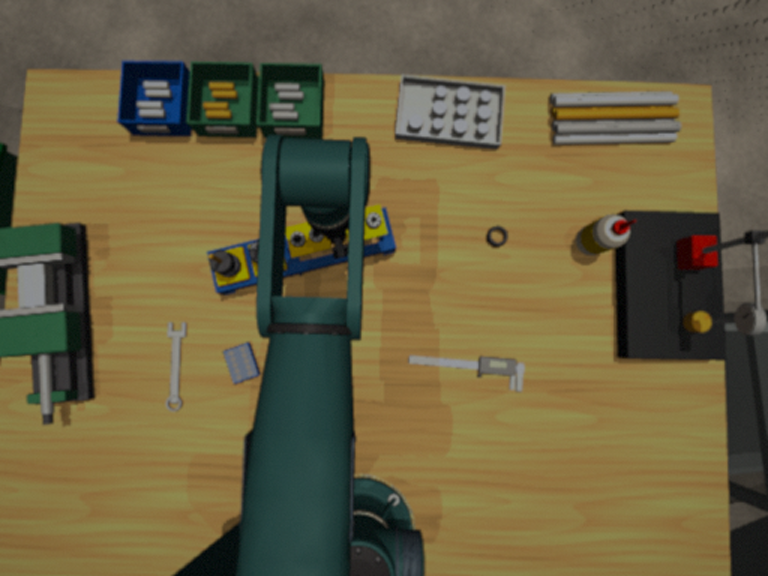

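Call:
step_arm(
  steps=[
    {"dx": 0, "dy": 0, "dz": -0.003, "rx": 0, "ry": 0, "rz": 0, "claw": 0.03},
    {"dx": 0, "dy": 0, "dz": 0, "rx": 0, "ry": 0, "rz": 0, "claw": 0.03},
    {"dx": 0, "dy": 0, "dz": 0, "rx": 0, "ry": 0, "rz": 0, "claw": 0.03},
    {"dx": 0, "dy": 0, "dz": 0, "rx": 0, "ry": 0, "rz": 0, "claw": 0.03},
  ],
)

```text
time: 13.92
eef_pos: [0.571, 0.0525, 0.3472]
orientation: [[-0.266, 0.964, -0.0], [0.964, 0.266, -0.0], [-0.0, -0.0, -1.0]]
ft_force: [0.3, 0.6, -5.0]
finger_gap: 0.0366
```

Run:
```python
from st import *
st()
a=grab('scene','s15.png')
cv2.imwrite('pics/s15c.png',cv2.resize(a['color'][140:220,250:340],None,fx=7,fy=7,interpolation=cv2.INTER_CUBIC))
t=grab('top','t15.png')
cv2.imwrite('pics/t15c.png',cv2.resize(t['color'][125:205,180:270],None,fx=7,fy=7,interpolation=cv2.INTER_CUBIC))
# bystanders unchanged: difference before/after in patches
for n,u,v in(('nut',331,157),('bottle',407,155),('box',161,242),('wrench',117,245),('caliper',315,246)):
    A=load('top0.png')['color'][v-14:v+14,u-14:u+14].astype(np.float32);B=t['color'][v-14:v+14,u-14:u+14].astype(np.float32)
    g=lambda x:cv2.cvtColor(x.astype(np.uint8),cv2.COLOR_BGR2GRAY).astype(np.float32)
    print(n,cv2.phaseCorrelate(g(A),g(B)))
```

```text
t 13.925 p [0.571  0.0525 0.3472] jaw 15.44 tilt [-0.0001 -0.0001] F [ 0.3  0.6 -5. ] gap 0.0366 q6 -0.28
nut ((0.05535896103731197, -0.0662689914538106), 0.9347433901164267)
bottle ((0.02235951924665258, 0.010380082508167021), 1.0107013559341431)
box ((0.15115161230834673, 0.6412430099915394), 0.7628712601131863)
wrench ((-0.0685444831792843, 0.050238392546328114), 0.9480923549334208)
caliper ((-0.11675870798509358, -0.04423600849314013), 0.880005873243014)
```

View pics/s15c.png

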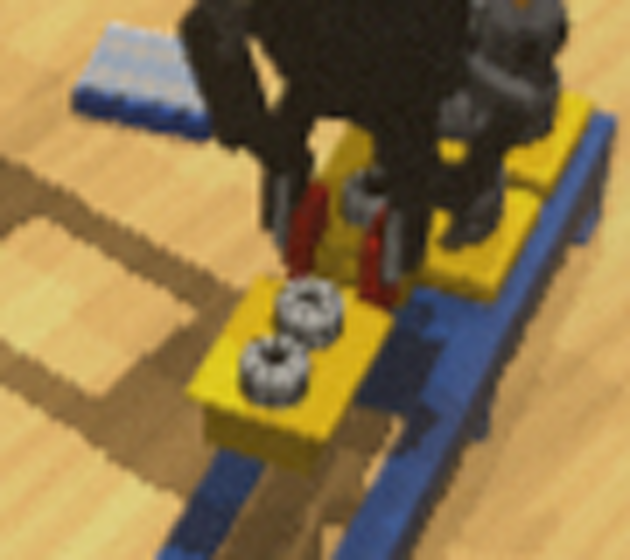

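View pics/t15c.png

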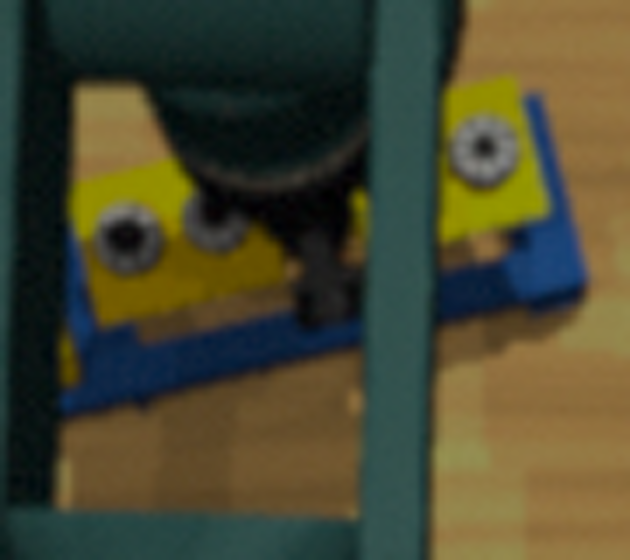

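```bash
python3 -c "
from h import *
print(order.hand_in())"
```

```text
the job is handed in; nothing more can be done
None
```

The loose collet is in the empty pocket, and the arm is now holding the full cassette in the air by its squeezed catches, directly above its place. I handed the job in at about 14 s of the 43 s allowed; no verdict came back.

**What I did:** I set the collet down small end first and let go. Then I pinched both red catches with 45 N and lifted the cassette straight up out of the rack.

**What the last checks showed:**
- **Collets:** across the two final pictures, all four stand in their pockets.
- **Level:** the tool reads upright to within 0.0001, and the two collets at the -y end sit level with each other in the image.
- **Height:** the tool rose 102 mm after gripping. The image read 2–3 mm short just before a last 3 mm raise, so the lift is about 10 cm.
- **Load and grip:** the wrist carries about 5 N, which matches a full 0.5 kg cassette. The side force seen while lifting it out peaked at about 6 N and is gone.
- **Bystanders:** the nut, bottle, wrench and caliper did not shift, to within about 0.1 pixel.

**What disagreed:**
- The finger opening read 2–4 mm under the stated sizes: 23.7 mm on the 26 mm collet head and 36.5 mm on the 40 mm catches. I took this as yielding pads or a reading offset.
- The insert box check showed a 0.6 pixel shift. I put that down to the arm or its shadow crossing that patch, since the arm never went near the box.
- My first move call was refused for missing keys. It moved nothing.

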